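# Eject the roll of seals and catch it on the slide

### The arm

A 6-joint arm with a two-finger parallel gripper is mounted at the origin on a cart in front of the work surface, level with it; the furniture and walls round the work are solid. World frame = base frame: x ahead of the robot, y to its left, z up, the work surface at z = 0. Lengths are in m, angles in rad, forces in N, time in s.
With the tool pointing down it reaches from about 0.375 to 0.925 m from the base axis. Payload 5.7 kg.
Tool frame: the origin (TCP) lies on the centre line of the jaws, within the pads' length; the fingertips stand 19 mm ahead of it and the grasp point (between the pads) is the TCP; z points along the fingers, y is the direction in which the jaws open and shut (so a half turn about z gives the same grasp; the last joint's range is limited). The gripper opens to 88 mm and grips with 3 to 60 N. Pads are 20 mm wide; open, the fingers measure 115 mm over their backs; the gripper's body (75 mm by 178 mm) begins 61 mm behind the grasp point.
Start: joints at [-1.464, 0.359, 1.51, -0, 1.272, -0.115], TCP at [0.132, -0.585, 0.242] pointing down, gripper open.
Joint ranges: [-2.97, 2.97], [-1.01, 2.36], [0.21, 2.38], [-0.96, 4.11], [0.2, 2.71], [-2.98, 2.98]. Speed limits (rad/s): [2.39, 2.39, 3.14, 3.14, 3.14, 3.14].

### API

Orientations are given as a unit quaternion [w, x, y, z].
In Python, from cell import ctrl gives the robot as it stands. The module is installed in compiled form; this text tells all that it offers.
- The arm moves only by the shell command python3 -m creep 'ROWS' [FORCE]. ROWS is JSON, a list of rows, each a list of 7 numbers: the turn, a rotation vector about the world's x, y, z in rad, then the shift along the world's x, y, z in mm, then the finger opening in mm, from 0 to 87.8. In form: [[rx, ry, rz, dx, dy, dz, gripper], ...]. A call has 1 to 12 rows; each row is the pose to reach, as a shift and turn from the pose commanded when the call began; what a row does not reach only later rows make up. A row lasts 1/8 s, in which the tool goes at most 62.5 mm and 10.7 degrees, less where a joint would pass 70% of its speed; a pose out of reach is approached as far as the arm can. A call with a gripper value outside its range is refused whole. The fingers move at their own pace and stop on an object; FORCE is the grip in N (left out, the last holds). Time passes only in rows, so rows that repeat a pose let the fingers close. It gives the time, the measured TCP pose, the force and the opening at its end, in the units of the state.
- ctrl.get_state(): the state, without advancing time (a new reading comes with each control period).
- ctrl.grab_frame(name): name is "scene" or "top" or "wrist"; returns (picture, depth): 384x512x3 uint8, red, green, blue; 384x512 float32, m along the optical axis (not along the pixel's ray), 0 where there is no reading.
- ctrl.calibration(name): a dict with "camera_matrix" (3x3 intrinsics, pixels), "eye" and "attitude" of the camera in the world. Camera axes: x right, y down, z forward; pixel columns grow to the right and rows downward; lengths in m; the calibration is good to about 2 mm. The wrist camera is an equidistant fisheye: a pixel r from the principal point sees the ray r / f radians off the axis. A picture is of the moment at which its call begins: read the wrist's pose just before it. calibration takes no time and is no camera call; for the wrist camera it gives the pose at the moment of the call.
- ctrl.sign_off(): hands the job in, once; it reports no verdict.
The state is a dict: "clock": time; "joints": joint angles; "qd": joint speeds; "joint_efforts": joint torques, N m; "tcp_pos": TCP position; "ee_rot": TCP orientation; "contact_force": force on the tool from outside, world axes, zero at the start; "torque": the same for the moment, N m; "opening": finger opening in m.
Only numpy, scipy, OpenCV 4.12 (cv2) and the standard library are available. Lean on these libraries where they do the work, as an engineer would, in place of code of your own. Each camera call takes 0.05 s, during which the arm holds its last target. There are 200 camera calls.

### The job

The dispenser on the counter holds a roll of paper seals in one lane and a ribbon spool in the other. Let out the roll of seals: press the ejector key beside its lane down with one finger, and with the other finger stop the roll as it slides down the lane, before it runs off the front. Finish with that finger still holding the roll back at rest on the slide. Do not pinch or lift anything, do not press the other key, and leave the ribbon spool and the other things where they are.

Things in the scene. Friction and masses are not known exactly. Their poses are not given: they have to be found in the camera images.
- dispenser: Fixed wooden two-lane dispenser, 206 (x) x 234 (y) mm. Origin: on the counter, the middle of its underside. x points from the front outlet (robot side) to the back, y left. Lanes centred at y = +39 and -39 mm, 73 mm wide, fall 24 degrees towards -x. At the back of each a roll waits behind a 3 mm step; outboard of each is a push key. Lane walls 4 mm thick, 16 mm high over the floor.
- slide: The tilted steel floor of both lanes, fixed to the dispenser. Origin: on the step at the lower end of the nests, midway between the lanes, at floor level. x runs up the slope, z square to the floor. The slippery floor ends at x = -135 mm (outlet).
- seal_roll: Roll of paper seals lying flat: plain white solid roll with a brown core, no flanges, 69 mm across, 25 mm high, about 0.2 kg, loose, at the back of one of the two lanes, leaning with the slide. Origin: centre of its underside. Once ejected it slides to the outlet in about half a second.
- ribbon_spool: Ribbon spool lying flat, two brown flanges with ivory ribbon between, 66 mm across, 24 mm high, at the back of the other lane. Origin: on its underside, near the centre. To be left alone.
- lane_left (a point): Point on the floor in the middle of the left (+y) lane, level in x with its key, 97 mm down the slope from the step. A fully pressed key's top is 10 mm above this point: a finger in the lane, level with one on the key, then stands just off the floor and blocks the lane.
- lane_right (a point): The same in the right (-y) lane.
- key_left_top (a point): Centre of the top of the left push key, an aluminium pad 36 (x) x 30 (y) mm, 49 mm above the counter at rest, 59 mm outboard (+y) of lane_left. Moves with the key.
- key_right_top (a point): The same for the right key, 59 mm outboard (-y) of lane_right.
- key_left (a joint): Left key: 0 at rest, 0.008 (m) pressed fully down; springs back. Pressing it raises the ejector plate under the roll of the left lane by three quarters of the stroke; past about 0.004 the roll clears the step and slides off. Takes 1 to 6 N.
- key_right (a joint): Right key, the same for the right lane.
- gift_box: Bystander: small dark gift box right of the dispenser, 56 x 62 x 50 mm.
- bean_jar: Bystander: small jar, 63 mm across, 85 mm high.
- ballotin_d: Bystander: orange gift box, 69 x 110 x 55 mm.
- ribbon_copper: Bystander: ribbon spool with copper ribbon on the counter, 72 mm across, 26 mm high.
- scoop: Bystander: steel scoop, 171 mm long.
- bell: Bystander: counter bell, 80 mm across, 54 mm high.

How it is judged:
On the way:
1. the key of the seal roll's own lane is pressed past the point where it ejects (((y of seal_roll in the frame of dispenser above 0 m and value of joint key_left above 0.004 m) or (y of seal_roll in the frame of dispenser below 0 m and value of joint key_right above 0.004 m))).
At the end, for the whole second after the job is handed in: The roll of seals is at rest (under 20 mm/s), lying flat on the floor of the slide, its middle 5 to 120 mm below the step, and a finger is touching it and holding it back; the ribbon spool is still in its nest (x of seal_roll in the frame of slide between -0.12 and -0.005 m and z of seal_roll in the frame of slide between -0.012 and 0.012 m and angle between seal_roll's own z axis and vertical below 0.6 rad and linear speed of seal_roll below 0.02 m/s and contact force between any of the fingers, the arm and seal_roll above 0.005 N and x of ribbon_spool in the frame of slide above 0.02 m); the arm keeps its last pose, push and grip.
It fails at once if the roll of seals ran off the front of the slide (x of seal_roll in the frame of slide below -0.13 m).
It fails at once if the roll of seals was lifted, squeezed or struck hard (z of seal_roll in the frame of slide above 0.02 m or contact force between the fingers and seal_roll above 18 N).
It fails at once if the other key was pressed ((y of seal_roll in the frame of dispenser below 0 m and value of joint key_left above 0.003 m) or (y of seal_roll in the frame of dispenser above 0 m and value of joint key_right above 0.003 m)).
It fails at once if the ribbon spool was moved (distance of ribbon_spool from where it was at the start of the episode above 0.015 m).
It fails at once if a bystander was moved (distance of any of gift_box, bean_jar, ballotin_d, ribbon_copper, scoop, bell from where it was at the start of the episode above 0.03 m).
It also fails if it takes over 32 s, if anything falls off the work surface, if the arm or the gripper's body presses on something with over 40 N, if the wrist force passes 120 N, or if a joint passes its speed limit or range.

## Working session

There is one attempt and no reset: what is moved stays moved. The work goes in short steps, Python scripts to look and compute and a shell command to move; the robot and the scene stay as the last step left them, time stands still between calls to the robot, and variables do not carry over. Pictures are saved under pics/ and viewed, about 8 in all and at most 12, crops included, and the job is handed in when it is done.

```bash
mkdir -p pics; cat > h.py <<'E'
import numpy as np, cv2
from scipy.spatial.transform import Rotation as R
from cell import ctrl
def att(c):
    a=np.array(c["attitude"],float)
    return a if a.shape==(3,3) else R.from_quat(a[[1,2,3,0]]).as_matrix()
def cloud(name):
    im,d=ctrl.grab_frame(name); c=ctrl.calibration(name); K=np.array(c["camera_matrix"])
    v,u=np.mgrid[:384,:512]
    P=np.stack([(u-K[0,2])/K[0,0]*d,(v-K[1,2])/K[1,1]*d,d],-1)
    return im,d,P@att(c).T+np.array(c["eye"])
E
python3 - <<'E'
from h import *
for n in("top","scene"):
    im,d,P=cloud(n); np.savez(n,im=im,d=d,P=P)
    print(ctrl.calibration(n))
    cv2.imwrite(f"pics/{n}.png",im[...,::-1])
a=cv2.imread("pics/top.png");b=cv2.imread("pics/scene.png")
print(ctrl.get_state())
E
```

```text
{'camera_matrix': array([[360.39246969,   0.        , 255.74135881],
       [  0.        , 360.39246969, 193.13280303],
       [  0.        ,   0.        ,   1.        ]]), 'eye': array([ 0.28012117, -0.01336759,  1.40071141]), 'attitude': array([-0.04944577,  0.71143926, -0.69846294,  0.05965588])}
{'camera_matrix': array([[360.63204494,   0.        , 250.70648994],
       [  0.        , 360.63204494, 188.66716458],
       [  0.        ,   0.        ,   1.        ]]), 'eye': array([0.00488749, 0.74375861, 0.80943002]), 'attitude': array([ 0.12089026, -0.2448301 ,  0.86672602, -0.4174084 ])}
{'clock': 0.1, 'joints': array([-1.46411437e+00,  3.59443261e-01,  1.51131242e+00,  2.07072038e-06,
        1.27247781e+00, -1.15096467e-01]), 'qd': array([ 1.49267844e-03, -1.92912885e-03, -1.52781311e-03,  4.14519115e-04,
       -1.23874167e-03, -1.84765789e-06]), 'joint_efforts': array([ 6.46959434e-04, -5.16356921e+01, -2.71405810e+01,  6.76395977e-02,
        2.77082843e-02, -3.02581452e-05]), 'tcp_pos': array([ 0.13191213, -0.58472616,  0.24089197]), 'ee_rot': array([-8.20407790e-04,  9.93857788e-01,  1.10661753e-01,  4.44107520e-06]), 'contact_force': array([-0.46663021, -0.2462336 , -1.18121195]), 'torque': array([ 0.04167574,  0.01368564, -0.02097398]), 'opening': 0.08778457256392062}
```

View pics/top.png

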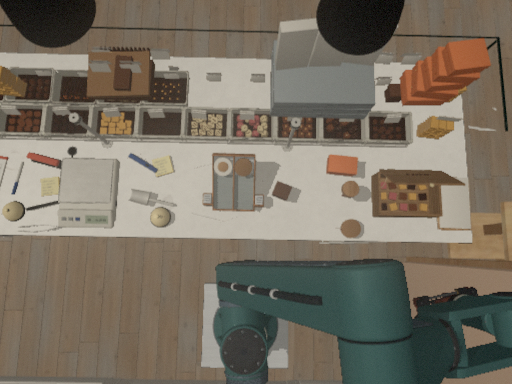

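View pics/scene.png

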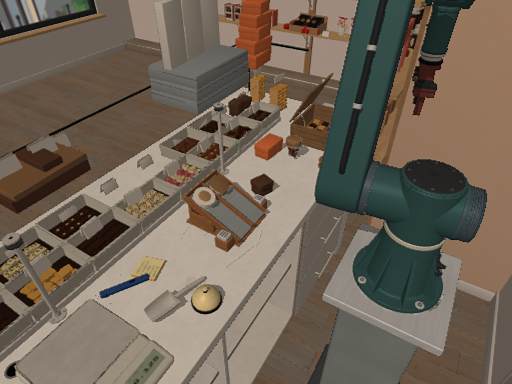

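The seals (white roll with brown core) appear at top (224,167) in the left lane, and the keys at (207,199) and (259,201). Next I measure them.

```bash
python3 - <<'E'
from h import *
z=np.load("top.npz");im,P=z["im"],z["P"]
c=im[145:220,195:290]
cv2.imwrite("pics/crop.png",cv2.resize(c,None,fx=8,fy=7.9,interpolation=cv2.INTER_CUBIC)[...,::-1])
np.set_printoptions(precision=3,suppress=True)
for n,(u,v) in dict(keyL=(207,199),keyR=(259,201),roll=(224,159),spool=(243,159),laneL=(224,195),laneR=(243,195),laneLm=(224,183),counter=(230,225),gift=(282,191)).items(): print(n,P[v,u])
s=P[178:206,217:251].reshape(-1,3)
print("z rows at u=224",[(v,P[v,224].round(3).tolist()) for v in range(152,214,4)])
print("z row v=200",[(u,P[200,u].round(3).tolist()) for u in range(200,268,2)])
E
```

```text
keyL [0.465 0.153 0.049]
keyR [ 0.461 -0.044  0.05 ]
roll [0.605 0.088 0.114]
spool [0.607 0.019 0.112]
laneL [0.483 0.09  0.035]
laneR [0.484 0.017 0.039]
laneLm [0.526 0.09  0.057]
counter [0.371 0.066 0.   ]
gift [ 0.5   -0.131  0.052]
z rows at u=224 [(152, [0.662, 0.098, 0.0]), (156, [0.614, 0.088, 0.123]), (160, [0.602, 0.088, 0.111]), (164, [0.586, 0.088, 0.113]), (168, [0.573, 0.088, 0.105]), (172, [0.559, 0.088, 0.099]), (176, [0.551, 0.09, 0.064]), (180, [0.536, 0.09, 0.063]), (184, [0.522, 0.09, 0.058]), (188, [0.508, 0.09, 0.05]), (192, [0.494, 0.09, 0.041]), (196, [0.479, 0.09, 0.039]), (200, [0.464, 0.089, 0.035]), (204, [0.45, 0.09, 0.023]), (208, [0.435, 0.09, 0.018]), (212, [0.422, 0.091, 0.0])]
z row v=200 [(200, [0.467, 0.186, 0.002]), (202, [0.468, 0.179, -0.004]), (204, [0.461, 0.164, 0.049]), (206, [0.461, 0.156, 0.048]), (208, [0.461, 0.149, 0.049]), (210, [0.462, 0.142, 0.045]), (212, [0.461, 0.134, 0.048]), (214, [0.464, 0.128, 0.032]), (216, [0.465, 0.121, 0.023]), (218, [0.464, 0.113, 0.029]), (220, [0.464, 0.105, 0.035]), (222, [0.466, 0.098, 0.022]), (224, [0.464, 0.089, 0.035]), (226, [0.465, 0.082, 0.029]), (228, [0.465, 0.074, 0.031]), (230, [0.465, 0.067, 0.028]), (232, [0.464, 0.059, 0.042]), (234, [0.466, 0.052, 0.029]), (236, [0.466, 0.044, 0.028]), (238, [0.466, 0.036, 0.031]), (240, [0.466, 0.029, 0.028]), (242, [0.465, 0.021, 0.037]), (244, [0.467, 0.013, 0.025]), (246, [0.467, 0.006, 0.027]), (248, [0.467, -0.002, 0.03]), (250, [0.467, -0.01, 0.026]), (252, [0.467, -0.017, 0.031]), (254, [0.467, -0.025, 0.027]), (256, [0.465, -0.033, 0.046]), (258, [0.464, -0.04, 0.051]), (260, [0.464, -0.048, 0.052]), (262, [0.465, -0.055, 0.047]), (264, [0.472, -0.065, -0.001]), (266, [0.472, -0.072, 0.002])]
```

View pics/crop.png

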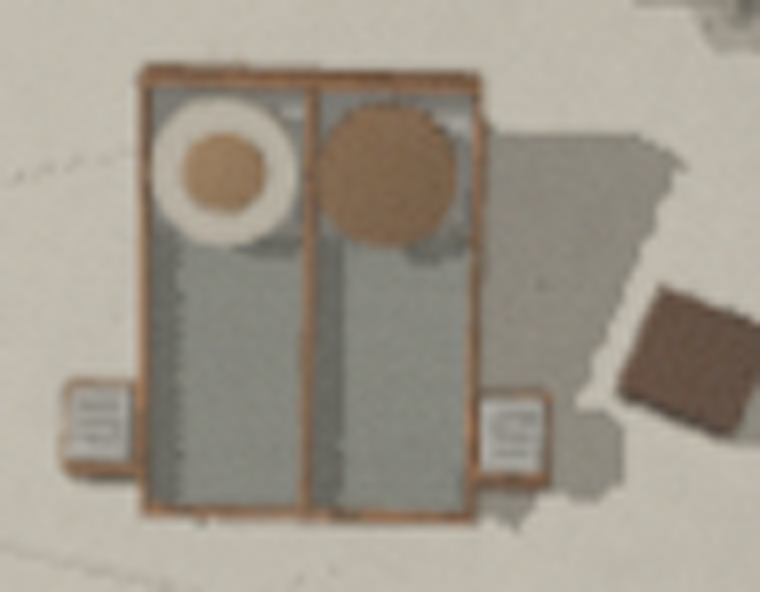

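```bash
python3 -m creep '[[0,0,-0.02,35,48,0,50],[0,0,-0.04,70,96,0,50],[0,0,-0.06,106,143,0,50],[0,0,-0.08,141,191,0,50],[0,0,-0.1,177,239,0,50],[0,0,-0.12,212,287,0,50],[0,0,-0.14,248,335,0,50],[0,0,-0.16,262,394,0,50],[0,0,-0.18,276,453,0,50],[0,0,-0.2,290,512,0,50],[0,0,-0.22,303,571,0,50],[0,0,-0.235,316,630,0,50]]' 20
```

```text
clock: 1.6
tcp_pos: [0.448, 0.0467, 0.2416]
ee_rot: [0.0, 1.0, -0.007, 0.0]
contact_force: [1.0, -0.3, -0.8]
opening: 0.0502
```

```bash
python3 -m creep '[[0,0,0,10,37,0,50],[0,0,0,19,74,-20,50],[0,0,0,19,74,-70,50],[0,0,0,19,74,-121,50],[0,0,0,19,74,-121,50],[0,0,0,19,74,-121,50]]'
python3 - <<'E'
from h import *
c=ctrl.calibration("wrist");im,d=ctrl.grab_frame("wrist")
s=ctrl.get_state();print(s["tcp_pos"],c)
np.savez("w1",im=im,d=d)
cv2.imwrite("pics/w1.png",cv2.resize(im,(768,576))[...,::-1])
im,d,P=cloud("scene");cv2.imwrite("pics/s1.png",cv2.resize(im[120:300,140:340],None,fx=3.3,fy=3.3,interpolation=cv2.INTER_CUBIC)[...,::-1])
E
```

```text
clock: 2.35
tcp_pos: [0.4677, 0.1187, 0.1217]
ee_rot: [-0.0, 1.0, -0.007, 0.0]
contact_force: [1.0, -0.9, 0.4]
opening: 0.0496
[0.46844681 0.11876211 0.12234815] {'camera_matrix': array([[297.31863964,   0.        , 260.13356513],
       [  0.        , 297.31863964, 190.45962357],
       [  0.        ,   0.        ,   1.        ]]), 'eye': array([0.53344029, 0.11830935, 0.26482102]), 'attitude': array([-0.08593044, -0.69703165,  0.7065198 ,  0.08713564])}
```

View pics/w1.png

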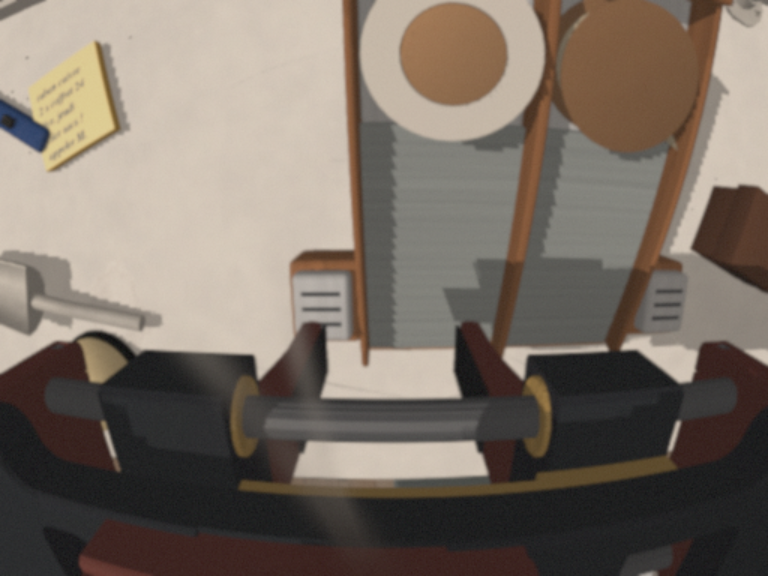

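View pics/s1.png

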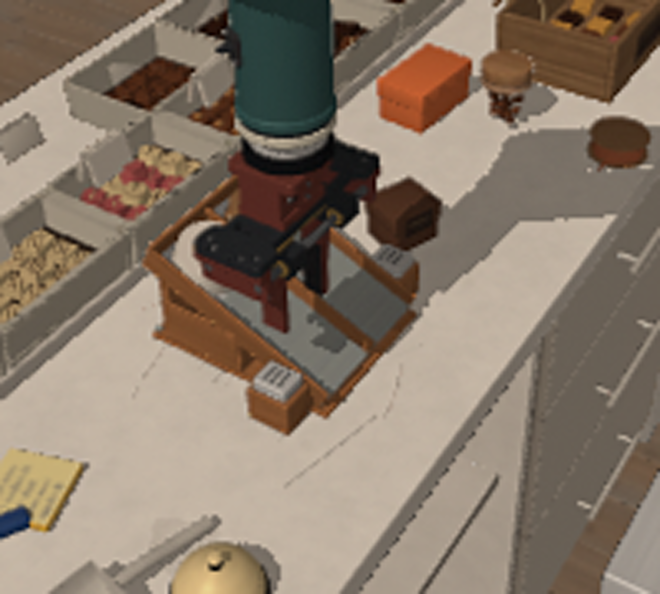

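The wrist view shows the left key pad at (322,305) of 768x576, the lane walls at x≈360 and 515 at that row, and the fingertips at (313,325) and (467,325). I'll cast rays for these.

```bash
python3 - <<'E'
from h import *
c=ctrl.calibration("wrist");K=np.array(c["camera_matrix"]);A=att(c);e=np.array(c["eye"])
def ray(u,v,z):
    p=np.array([(u+.5)/1.5-.5-K[0,2],(v+.5)/1.5-.5-K[1,2]])/K[0,0];r=np.hypot(*p)
    d=A@np.array([*(p/r*np.sin(r)),np.cos(r)]);return (e+d*(z-e[2])/d[2]).round(4)
print("keyL corners",[ray(u,v,.049) for u,v in((296,273),(350,273),(297,337),(353,338))])
print("keyR corners",[ray(u,v,.049) for u,v in((649,273),(683,272),(640,332),(683,330))])
print("wall L/M at key",ray(361,300,.048),ray(511,300,.048))
print("tips",ray(313,325,.103),ray(467,325,.103))
print("roll",ray(453,56,.11), ctrl.get_state()["tcp_pos"])
E
```

```text
keyL corners [array([0.4877, 0.1667, 0.049 ]), array([0.4873, 0.1392, 0.049 ]), array([0.4533, 0.1687, 0.049 ]), array([0.4527, 0.139 , 0.049 ])]
keyR corners [array([ 0.4859, -0.0261,  0.049 ]), array([ 0.4864, -0.0514,  0.049 ]), array([ 0.4509, -0.0251,  0.049 ]), array([ 0.4504, -0.0582,  0.049 ])]
wall L/M at key [0.4729 0.1342 0.048 ] [0.4717 0.0565 0.048 ]
tips [0.4784 0.1493 0.103 ] [0.4776 0.0893 0.103 ]
roll [0.5779 0.0959 0.11  ] [0.46867019 0.11877474 0.12259061]
```

```bash
python3 -m creep '[[0,0,0,2,4,-25,50],[0,0,0,2,4,-45,50],[0,0,0,2,4,-45,50],[0,0,0,2,4,-45,50],[0,0,0,2,4,-45,50]]'
python3 - <<'E'
from h import *
s=ctrl.get_state();print(s["tcp_pos"],s["contact_force"],s["opening"])
E
```

```text
clock: 3.08
tcp_pos: [0.47, 0.1228, 0.0768]
ee_rot: [-0.0, 1.0, -0.007, 0.001]
contact_force: [-0.2, -0.2, -0.5]
opening: 0.0501
[0.4699632  0.12278975 0.07684477] [-0.20302005 -0.19947831 -0.515637  ] 0.05005181080212629
```

```bash
python3 -m creep '[[0,0,0,0,0,-8,50],[0,0,0,0,0,-16,50],[0,0,0,0,0,-16,50],[0,0,0,0,0,-16,50],[0,0,0,0,0,-16,50],[0,0,0,0,0,-16,50],[0,0,0,0,0,-16,50],[0,0,0,0,0,-16,50]]'
python3 - <<'E'
from h import *
c=ctrl.calibration("wrist");im,d=ctrl.grab_frame("wrist")
s=ctrl.get_state();print(s["tcp_pos"],s["contact_force"],s["opening"])
cv2.imwrite("pics/w2.png",cv2.resize(im,(768,576))[...,::-1])
E
```

```text
clock: 4.08
tcp_pos: [0.47, 0.1228, 0.0601]
ee_rot: [-0.0, 1.0, -0.007, 0.001]
contact_force: [-0.0, -0.2, 12.0]
opening: 0.0501
[0.47006337 0.12285216 0.06008044] [-0.36490548 -0.46057984 10.57665005] 0.05010201567589802
```

View pics/w2.png

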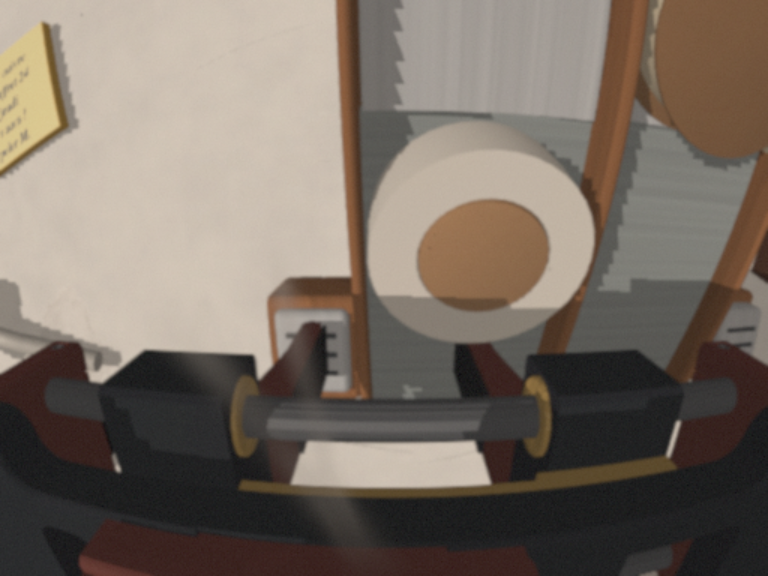

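The white roll lies in its lane against the finger at (475,343). The spool is still up at the right, and the key is pressed. I'll check that the roll is at rest, then hand in.

```bash
python3 -m creep '[[0,0,0,0,0,0,50],[0,0,0,0,0,0,50],[0,0,0,0,0,0,50],[0,0,0,0,0,0,50]]'
python3 - <<'E'
from h import *
im,d=ctrl.grab_frame("wrist");b=cv2.resize(im,(768,576))[...,::-1]
a=cv2.imread("pics/w2.png");df=cv2.absdiff(a,b)[110:350,365:600].max(2)
print("moved px",(df>40).sum())
c=ctrl.calibration("wrist");K=np.array(c["camera_matrix"]);A=att(c);e=np.array(c["eye"])
p=np.array([480/1.5-K[0,2],255/1.5-K[1,2]])/K[0,0];r=np.hypot(*p)
q=A@np.array([*(p/r*np.sin(r)),np.cos(r)]);print("roll top",e+q*d[170,320]/np.cos(r))
print(ctrl.get_state()["contact_force"])
E
```

```text
clock: 4.62
tcp_pos: [0.4701, 0.1229, 0.0601]
ee_rot: [-0.0, 1.0, -0.007, 0.001]
contact_force: [0.5, -0.8, 10.8]
opening: 0.05
moved px 0
roll top [0.5135606  0.09723281 0.08016229]
[-0.64774957 -0.65675066 10.5109542 ]
```

```bash
python3 -c "
from cell import ctrl
print(ctrl.sign_off())"
```

```text
the job is handed in; nothing more can be done
None
```

The seal roll was let out of the left lane and is resting on the slide against the lane finger. I handed the job in at about 4.7 s on the robot's clock. `sign_off` gives no verdict, so I don't know how it was judged.

I set the fingers 50 mm apart and pressed the left key with one, about 8 mm and apparently onto its stop. The other finger stood in the lane and caught the roll. Both stay in that pose.

**At rest:** two wrist frames about half a second apart showed no pixel change around the roll.

**Position:** the roll's middle is about 38 mm below the step. It lies flat on the floor to within 2–3 mm.

**Contact:** its front edge is within about 2 mm of the finger face. The horizontal force from the roll was too small to tell from sensor noise (−0.65 to +0.5 N), so contact is judged from geometry and from the roll staying put on the slope. I could not measure the peak force when the roll hit the finger.

**Key force:** the upward force on the tool was about 10.5 N, more than the key's stated 6 N, which fits it being on its stop.

**Other things:** in the last wrist picture the ribbon spool was still at the back of its lane. The arm did not touch the right key. I took no final picture covering all the bystanders, but the arm stayed clear of them.

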